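# Clear the chips off the case lid, then hold the lid at its balance point

### The job

Porcelain chips lie on the shut blue lid of the glass-cell case: take the orange scraper block, wipe all three off the lid into the yellow tray with it (do not touch the chips with the fingers), and stand the scraper back upright on its black mat. Only then swing the lid up by its black grip to upright, where it balances over its hinge, without letting it drop shut or go over backwards, and finish while still holding it there, still and upright, so that a colleague can fit the lid stay. Leave the other things on the bench where they are.

Things in the scene. Friction and masses are not known exactly. Their poses are not given: they have to be found in the camera images.
- case: Grey open-topped case fixed to the bench, 125 (x) x 165 (y) x 55 mm high, under the blue lid. Origin at the centre of its underside, on the bench; x points from the lid's grip side to the hinge side, y towards the tray, z up. The shut lid covers x from -67.5 to +62.5 mm and y from -87.5 to +87.5 mm in this frame; its flat top is 65 mm above the bench. Nothing stands up from the lid's top.
- lid (a joint): Hinge of the blue lid: 0 = shut (level, resting on the case), 1.571 = upright, where its weight is exactly above the hinge and it balances, 2.6 = end stop, fallen over backwards. The hinge turns almost freely and holds nothing by itself: left alone the lid falls shut below 1.571 and backwards above. The lid is a panel 130 x 175 x 10 mm, about 0.4 kg.
- lid_hinge (a point): Point on the lid's hinge line, half way along it. The hinge line runs along the case's y axis, at the case's +x edge, 60 mm above the bench, in the mid-plane of the lid's thickness.
- lid_grip (a point): Centre of the black grip of the lid: a round lug, 22 mm across and 20 mm wide along the case's y axis (pinch it across that width, e.g. straight from above; it can pivot between the finger pads as the lid swings). It stands out from the lid's free edge (case's -x side) in the lid's plane on an arm 12 mm wide, 8 mm thick; the centre is 40 mm beyond the edge and 170 mm from the hinge line. Height 60 mm with the lid shut, 230 mm with it upright.
- tray: Yellow open tray fixed to the bench beside the case, on its +y side, nearly touching it; 150 (x) x 160 (y) x 30 mm high, walls 4 mm. Origin at the centre of its underside, axes parallel to the case's. What is pushed over the lid's +y edge falls into it.
- mat: Black rubber mat fixed to the bench, 140 (x) x 100 (y) x 3 mm, the scraper's place. Origin at the centre of its underside.
- scraper: Loose scraper block, about 0.14 kg, standing upright on its mat. White blade below: 100 mm long (x), 14 mm thick (y), 22 mm high; orange grip block on it: 70 (x) x 24 (y) mm, from 20 to 62 mm above the blade's lower edge. Grip it across the 24 mm (y). Origin at the centre of the blade's lower edge, z up.
- chip0: White porcelain chip lying loose on the blue lid, 20 x 13 x 9 mm high, 12 g. Origin at the centre of its underside.
- chip1: White porcelain chip lying loose on the blue lid, 20 x 13 x 9 mm high, 12 g. Origin at the centre of its underside.
- chip2: White porcelain chip lying loose on the blue lid, 20 x 13 x 9 mm high, 12 g. Origin at the centre of its underside.
- amber_bottle: Bystander: brown glass bottle, 68 mm across, 170 mm high. Origin at the centre of its underside.
- beaker: Bystander: open glass beaker, 68 mm across, 85 mm high. Origin at the centre of its underside.
- flask: Bystander: conical glass flask, 76 mm across at the foot, 108 mm high. Origin at the centre of its underside.
- cap: Bystander: orange screw cap, 58 mm across, 14 mm high. Origin at the centre of its underside.
- jar: Bystander: white plastic jar, 68 mm across, 60 mm high. Origin at the centre of its underside.
- bulb: Bystander: teal rubber pipette bulb standing on end, 56 mm across, 75 mm high. Origin at the centre of its underside.

How it is judged (in metres and radians):
On the way, in this order (a step that is already met when the one before it is completed fails the run):
1. the scraper is held in the fingers over the lid (x of scraper in the frame of case between -0.1 and 0.1 m and y of scraper in the frame of case between -0.12 and 0.12 m and z of scraper in the frame of case above 0.055 m and contact force between the fingers and scraper above 0.5 N), for 0.1 s.
2. all three chips lie in the tray, the lid still shut (x of chip0 in the frame of tray between -0.073 and 0.073 m and y of chip0 in the frame of tray between -0.078 and 0.078 m and z of each of chip0, chip1, chip2 in the frame of tray below 0.028 m and x of chip1 in the frame of tray between -0.073 and 0.073 m and y of chip1 in the frame of tray between -0.078 and 0.078 m and x of chip2 in the frame of tray between -0.073 and 0.073 m and y of chip2 in the frame of tray between -0.078 and 0.078 m and value of joint lid below 0.1 rad), for 0.2 s.
3. the scraper stands upright on its mat, let go, the lid still shut (horizontal distance between scraper and mat below 0.045 m and height (world z) of scraper below 0.01 m and angle between scraper's own z axis and vertical below 0.1 rad and contact force between the fingers and scraper below 0.1 N and value of joint lid below 0.1 rad), for 0.2 s.
4. the lid is held still and upright by the fingers (value of joint lid between 1.481 and 1.661 rad and velocity of joint lid between -0.06 and 0.06 rad/s and contact force between the fingers and lid above 0.5 N), for 0.3 s.
At the end, for the whole second after the job is handed in: The lid stands within 0.09 rad of upright (joint 1.571), still (under 0.06 rad/s), with the fingers holding it (over 0.5 N) and no other thing leaning on it; all three chips lie in the tray; the scraper stands upright, let go, on its mat (centres within 45 mm) (all of step 4 and x of chip0 in the frame of tray between -0.073 and 0.073 m and y of chip0 in the frame of tray between -0.078 and 0.078 m and z of each of chip0, chip1, chip2 in the frame of tray below 0.028 m and x of chip1 in the frame of tray between -0.073 and 0.073 m and y of chip1 in the frame of tray between -0.078 and 0.078 m and x of chip2 in the frame of tray between -0.073 and 0.073 m and y of chip2 in the frame of tray between -0.078 and 0.078 m and horizontal distance between scraper and mat below 0.045 m and height (world z) of scraper below 0.01 m and angle between scraper's own z axis and vertical below 0.1 rad and contact force between each of the fingers, lid and scraper below 0.1 N and contact force between lid and amber_bottle below 0.1 N and contact force between lid and beaker below 0.1 N and contact force between lid and flask below 0.1 N and contact force between lid and cap below 0.1 N and contact force between lid and jar below 0.1 N and contact force between lid and bulb below 0.1 N); the arm keeps its last pose, push and grip.
It fails at once if the fingers or arm touch a chip (contact force between any of the fingers, the arm and chip0 above 0.05 N or contact force between any of the fingers, the arm and chip1 above 0.05 N or contact force between any of the fingers, the arm and chip2 above 0.05 N).
It fails at once if the lid is opened before all the chips are in the tray (value of joint lid above 0.15 rad and not (x of chip0 in the frame of tray between -0.073 and 0.073 m and y of chip0 in the frame of tray between -0.078 and 0.078 m and z of each of chip0, chip1, chip2 in the frame of tray below 0.028 m and x of chip1 in the frame of tray between -0.073 and 0.073 m and y of chip1 in the frame of tray between -0.078 and 0.078 m and x of chip2 in the frame of tray between -0.073 and 0.073 m and y of chip2 in the frame of tray between -0.078 and 0.078 m)).
It fails at once if the lid goes over backwards (beyond 1.95 rad) (value of joint lid above 1.95 rad).
It fails at once if the lid drops towards shut (faster than 2 rad/s) (velocity of joint lid below -2 rad/s).
It fails at once if a bystander is pushed more than 30 mm away or knocked over (distance of any of amber_bottle, beaker, flask, cap, jar, bulb from where it was at the start of the episode above 0.03 m or angle between any of amber_bottle, beaker, flask, cap, jar, bulb's own z axis and vertical above 0.5 rad).
It also fails if it takes over 67 s, if anything falls off the work surface, if the arm or the gripper's body presses on something with over 40 N, if the wrist force passes 120 N, or if a joint passes its speed limit or range.

### The arm

A 6-joint arm with a two-finger parallel gripper is mounted at the origin on the work surface. World frame = base frame: x ahead of the robot, y to its left, z up, the work surface at z = 0. Lengths are in mm, angles in rad, forces in N, time in s.
With the tool pointing down it reaches from about 275 to 750 mm from the base axis. Payload 10.2 kg.
Tool frame: the origin (TCP) lies between the finger pads; the fingertips stand 17 mm ahead of it and the grasp point (between the pads) lies 2 mm behind it (tips_ahead is the distance from the TCP to the fingertips, in mm); z points along the fingers, y is the line along which they close (so a half turn about z gives the same grasp; the last joint's range is limited). The gripper opens to 85 mm and grips with 20 to 120 N. Pads are 22 mm wide; open, the fingers measure 114 mm over their backs; the gripper's body (76 mm by 85 mm) begins 54 mm behind the grasp point. The pads swing forward as they close: fully open they stand 13 mm farther back than shut.
Start: joints at [0.93, 0.313, 1.498, -0, 1.331, -0.223], TCP at [213.032, 479.842, 248.294] pointing down, gripper open.
Joint ranges: [-2.94, 2.94], [-0.97, 2.17], [0.19, 2.56], [-1.23, 4.37], [0.02, 3.11], [-2.88, 2.88]. Speed limits (rad/s): [2.39, 2.39, 3.01, 3.14, 3.14, 3.14].

### API

Orientations are given as a unit quaternion [w, x, y, z].
In Python, from rig import sense, capture, finish_job, boxes_of, tips_ahead gives the robot as it stands.
- The arm moves only by the tool drive_tool, never from a script. Its argument "commands" is text: rows parted by semicolons, each of 7 numbers parted by spaces: the shift along the world's x, y, z in units of 0.1 m (1.0 is 0.1 m), then the turn, a rotation vector about the world's x, y, z in units of pi/4 rad (1.0 is pi/4 rad), then the opening in per cent of the stroke, from 0 (shut) to 100 (fully open). A call has 1 to 20 rows; each row shifts and turns the commanded pose from where the row before left it; what a row does not reach is not made up. A row lasts 1/12 s, in which the tool goes at most 41.7 mm and 7.16 degrees, less where a joint would pass 70% of its speed; a pose out of reach is approached as far as the arm can. A call with a number of a shift or a turn outside -1 to 1 is refused whole. A call with a gripper value outside its range is refused whole. The fingers move at their own pace and stop on an object; "force" is the grip in N (left out, the last holds). Time passes only in rows, so rows that do not move let the fingers close. It gives the time, the measured TCP pose, the force, the opening and the grip force at its end, in the units of the state.
- sense(): the state, without advancing time (a new reading comes with each control period).
- capture(name): name is "scene" or "top" or "wrist"; returns a dict with "pixels" (420x560x3 uint8, blue, green, red), "fov_y" (degrees; the focal length in pixels is half the picture's height over the tangent of half this angle, whatever the lens; pixels are square), "cx", "cy" (the principal point, pixels), "position" and "attitude" of the camera in the world; the wrist camera has in their place "tool_from_camera" (4x4, takes a point from camera to tool coordinates, whose origin is the TCP and whose axes are the flange's). Camera axes: x right, y down, z forward; pixel columns grow to the right and rows downward; lengths in mm; the calibration is good to about 2 mm. A picture is of the moment at which its call begins: read the wrist's pose just before it. There is no depth.
- finish_job(): hands the job in; it is judged then, once.
Trained networks look in a picture, given as the dict that the camera call returned (one of the last four; its "shot" number tells which), for a name from the list of things; names that differ only in an ending like _2 or _b are one class to them, and where a whole thing is asked for, a point or a joint stands for the part that bears it (a point fixed in the world has none). Each returns a list of dicts, best first, with "confidence" (0 to 1); they miss things now and then, are a little off and sometimes report something else, mostly with a low value. They report only what shows in the picture. A call takes as long as a camera call.
- boxes_of(picture, name): "position" ([column, row] in pixels, amid what is visible of it).
The state is a dict: "time_s": time; "joints": joint angles; "dq": joint speeds; "tau": joint torques, N m; "eef_pos": TCP position; "ee_rot": TCP orientation; "force": force on the tool from outside, world axes, zero at the start; "wrist_torque": the same for the moment, N m; "grip_width": opening from 0.0 (shut) to 1.0 (fully open); "grip_force": force on a finger pad.
Only numpy, scipy, OpenCV 4.12 (cv2) and the standard library are available. Lean on these libraries where they do the work, as an engineer would, in place of code of your own. Each camera call takes 0.05 s, during which the arm holds its last target. There are 200 camera calls.

## Working session

There is one attempt and no reset: what is moved stays moved. The work goes in short steps, Python scripts to look and compute and a tool call to move; the robot and the scene stay as the last step left them, time stands still between calls to the robot, and variables do not carry over. Pictures are saved under pics/ and viewed, at most 10 in all, crops included, and the job is handed in when it is done.

Besides the shell and the picture viewer there is one more tool, called by a JSON object that holds its "api" and its "payload". drive_tool: Moves the arm, as the interface text tells. Shifts and turns lie within -1 to 1; 1 stands for 0.1 m of shift or pi/4 rad of turn. Its arguments: {"type":"object","properties":{"commands":{"type":"string"},"force":{"type":"number"}},"required":["commands"]}

```bash
ls; mkdir -p pics
cat > h.py <<'E'
import numpy as np, cv2
from rig import *
from scipy.spatial.transform import Rotation as R
def rot(q):
    q=np.array(q,float)
    return R.from_quat([q[1],q[2],q[3],q[0]]).as_matrix() if q.shape==(4,) else q
def cam(p,s=None):
    f=p["pixels"].shape[0]/2/np.tan(np.radians(p["fov_y"])/2)
    if "tool_from_camera" in p:
        T=np.array(p["tool_from_camera"]); Rw=rot(s["ee_rot"])
        return f,p["cx"],p["cy"],np.array(s["eef_pos"])+Rw@T[:3,3],Rw@T[:3,:3]
    return f,p["cx"],p["cy"],np.array(p["position"]),rot(p["attitude"])
def ray(c,px):
    f,cx,cy,o,A=c
    d=A@np.array([(px[0]-cx)/f,(px[1]-cy)/f,1]); return o,d/np.linalg.norm(d)
def atz(c,px,z):
    o,d=ray(c,px); return o+d*(z-o[2])/d[2]
def tri(rs):
    M=0;b=0
    for o,d in rs:
        P=np.eye(3)-np.outer(d,d); M=M+P; b=b+P@o
    return np.linalg.solve(M,b)
def proj(c,X):
    f,cx,cy,o,A=c; v=A.T@(np.array(X)-o); return [cx+f*v[0]/v[2],cy+f*v[1]/v[2]]
E
python3 - <<'E'
from h import *
s=sense(); print(s["eef_pos"],s["ee_rot"],tips_ahead if not callable(tips_ahead) else tips_ahead())
C={}
for n in ["scene","top","wrist"]:
    p=capture(n); C[n]=cam(p,s); cv2.imwrite(f"pics/{n}0.png",p["pixels"])
    print(n,C[n][3],np.round(C[n][4][:,2],2),p["fov_y"])
    for k in ["lid","lid_grip","case","tray","mat","scraper","chip0","amber_bottle","beaker","flask","cap","jar","bulb"]:
        print(k,[(np.round(b["position"]).tolist(),round(b["confidence"],2)) for b in boxes_of(p,k)][:4])
E
```

```text
pics
[212.8879385  479.64277641 247.72013025] [-2.86474175e-04  2.07400810e-01  9.78255817e-01 -6.14769522e-04] 17.0
scene [1415.68751204 -531.10402356  857.37527079] [-0.67  0.44 -0.6 ] 48.41998288216682
lid [([280.0, 227.0], 0.63)]
lid_grip [([278.0, 228.0], 0.86)]
case [([283.0, 235.0], 0.66)]
tray [([326.0, 213.0], 0.65), ([334.0, 156.0], 0.2)]
mat [([142.0, 263.0], 0.88)]
scraper [([147.0, 246.0], 0.84), ([312.0, 164.0], 0.75)]
chip0 [([269.0, 226.0], 0.45), ([291.0, 225.0], 0.36)]
amber_bottle [([202.0, 284.0], 0.71)]
beaker [([334.0, 158.0], 0.64), ([141.0, 263.0], 0.54)]
flask []
cap [([311.0, 164.0], 0.6), ([149.0, 250.0], 0.48)]
jar [([347.0, 265.0], 0.93), ([392.0, 177.0], 0.71)]
bulb [([394.0, 174.0], 0.53)]
top [ 459.81509608   36.92431046 1307.34730433] [ 0.07  0.02 -1.  ] 42.7048733393553
lid [([314.0, 179.0], 0.83), ([305.0, 166.0], 0.23)]
lid_grip [([313.0, 177.0], 0.74)]
case [([315.0, 177.0], 0.8)]
tray [([245.0, 195.0], 0.94)]
mat [([460.0, 233.0], 0.92)]
scraper [([452.0, 235.0], 0.59)]
chip0 [([306.0, 166.0], 0.63), ([294.0, 185.0], 0.62), ([326.0, 182.0], 0.39)]
amber_bottle [([426.0, 136.0], 0.82), ([125.0, 197.0], 0.57)]
beaker [([163.0, 275.0], 0.8), ([245.0, 194.0], 0.28)]
flask [([353.0, 122.0], 0.97), ([243.0, 194.0], 0.33)]
cap [([186.0, 299.0], 0.9)]
jar []
bulb [([125.0, 195.0], 0.58)]
wrist [147.31900005 508.69894385 373.49544446] [ 0.26 -0.11 -0.96] 60.395054199660194
lid []
lid_grip []
case []
tray []
mat []
scraper []
chip0 []
amber_bottle []
beaker [([226.0, 361.0], 0.56)]
flask []
cap [([185.0, 337.0], 0.77)]
jar []
bulb []
```

Run:
```python
import cv2
a=cv2.imread("pics/top0.png");cv2.imwrite("pics/top0c.png",cv2.resize(a[90:340,100:500],(800,500),interpolation=cv2.INTER_CUBIC))
```

```text
(no output)
```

View pics/top0c.png

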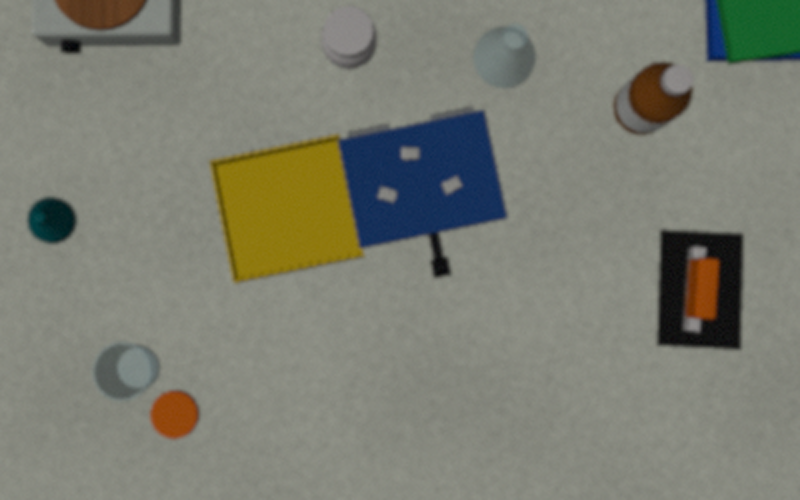

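View pics/scene0.png

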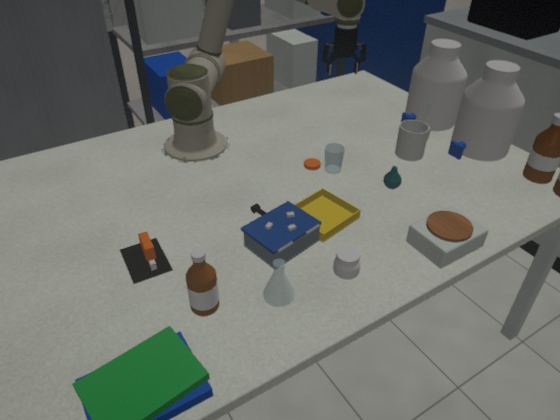

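The top view shows the blue lid around (312,178), with chips at about (305,167), (294,187) and (326,183). The grip is at (320,223), the tray at (244,194), and the mat at (450,235) with the scraper on it. The scene view shows the same layout. The bystanders are clear of the wiping path, with the bottle and flask behind the lid.

```bash
cat > m.py <<'E'
from h import *
def seg(p,name,near=None):
    h=cv2.cvtColor(p["pixels"],cv2.COLOR_BGR2HSV);H,S,V=[h[...,i].astype(int) for i in range(3)]
    m={"blue":(H>100)&(H<125)&(S>130)&(V>50),"yellow":(H>18)&(H<35)&(S>150),"orange":(H<14)&(S>170)&(V>120),"black":(V<55)&(S<120)}[name].astype(np.uint8)
    n,l,st,ce=cv2.connectedComponentsWithStats(m)
    o=[(st[i,4],ce[i],(l==i).astype(np.uint8)) for i in range(1,n) if st[i,4]>15]
    if near is not None:o.sort(key=lambda t:np.hypot(*(t[1]-near)))
    return o
def quad(mask,c,z):
    k=max(cv2.findContours(mask,cv2.RETR_EXTERNAL,cv2.CHAIN_APPROX_NONE)[0],key=cv2.contourArea)[:,0]
    P=np.array([atz(c,q,z)[:2] for q in k],np.float32)
    return cv2.minAreaRect(P)
E
python3 - <<'E'
from m import *
s=sense();pt=capture("top");ct=cam(pt);ps=capture("scene");cs=cam(ps)
def show(n,t):print(n,np.round(t[0],1),np.round(t[1],1),round(t[2],2))
b=seg(pt,"blue",(312,178))[0];show("lid",quad(b[2],ct,65))
bs=seg(ps,"blue",(283,226))[0];show("lid scene",quad(bs[2],cs,65))
y=seg(pt,"yellow",(244,194))[0];show("tray",quad(y[2],ct,30))
k=seg(pt,"black",(450,235))[0];show("mat",quad(k[2],ct,3));
ks=seg(ps,"black",(145,260))[0];show("mat scene",quad(ks[2],cs,3))
o=seg(pt,"orange",(452,235))[0];show("scraper@62",quad(o[2],ct,62))
os_=seg(ps,"orange",(147,246))[0]
print(o[:2],os_[:2],"tri scraper",tri([ray(ct,o[1]),ray(cs,os_[1])]))
print("tri lid",tri([ray(ct,b[1]),ray(cs,bs[1])]))
g=seg(pt,"black",(320,223))[0];gs=seg(ps,"black",(258,209))[0]
print("grip",g[:2],gs[:2],tri([ray(ct,(320.5,223.5)),ray(cs,(256.5,209))]),atz(ct,(320.5,223.5),68))
for n,p,c in (("top",pt,ct),("scene",ps,cs)):
  h=cv2.cvtColor(p["pixels"],cv2.COLOR_BGR2HSV)
  f=b if n=="top" else bs
  hull=np.zeros(h.shape[:2],np.uint8);cv2.fillConvexPoly(hull,cv2.convexHull(cv2.findNonZero(f[2])),1)
  hull=cv2.erode(hull,np.ones((3,3),np.uint8))
  w=((h[...,1]<100)&(hull>0)).astype(np.uint8)
  nn,l,st,ce=cv2.connectedComponentsWithStats(w)
  for i in range(1,nn):
    if st[i,4]>5:print(n,"chip",ce[i],st[i,4],atz(c,ce[i],72))
for nme,px,z in (("bottle",(418,138),0),("flask",(352,118),50),("jar",(275,110),50)):print(nme,atz(ct,px,z))
E
```

```text
lid [609.3 -18. ] [127.5 168.7] 11.43
lid scene [613.7 -18.2] [129.5 171.4] 11.35
tray [580.  143.9] [147.5 154.6] 11.54
mat [ 480.9 -354.1] [ 96.2 135.2] 87.09
mat scene [ 482.8 -352.8] [ 96.1 136.2] 86.73
scraper@62 [ 480.7 -342.1] [23.1 65.6] 84.58
(np.int32(271), array([452.35055351, 233.91512915])) (np.int32(149), array([145.59731544, 240.77852349])) tri scraper [ 481.12499268 -341.76196136   60.77698116]
tri lid [610.44060496 -19.03689823  58.10055543]
grip (np.int32(98), array([318.81632653, 218.33673469])) (np.int32(77), array([256.98701299, 209.14285714])) [508.74048037 -36.57210472  56.93922532] [506.40318889 -39.19400793  68.        ]
top chip [304.44285714 166.2       ] 70 [639.17634155  -3.29990308  72.        ]
top chip [325.32394366 182.11267606] 71 [601.75133033 -51.12934265  72.        ]
top chip [293.12857143 186.81428571] 70 [591.41081685  23.24792498  72.        ]
scene chip [289.98076923 213.94230769] 52 [594.27210205  23.47338176  72.        ]
scene chip [268.47169811 225.1509434 ] 53 [604.2624842  -50.42591043  72.        ]
scene chip [291.40740741 226.90740741] 54 [641.89376195  -3.15087577  72.        ]
bottle [ 716.85237228 -284.04841407    0.        ]
flask [ 756.37890169 -117.51904616   50.        ]
jar [777.54933465  64.67948371  50.        ]
```

{"api": "drive_tool", "payload": {"commands": "0.12 -0.37 -0.02 0 0 0.02 100;0.12 -0.37 -0.02 0 0 0.02 100;0.12 -0.37 -0.02 0 0 0.02 100;0.12 -0.37 -0.02 0 0 0.02 100;0.12 -0.37 -0.02 0 0 0.02 100;0.12 -0.37 -0.02 0 0 0.02 100;0.12 -0.37 -0.02 0 0 0.02 100;0.12 -0.37 -0.02 0 0 0.02 100;0.12 -0.37 -0.02 0 0 0.02 100;0.12 -0.37 -0.02 0 0 0.02 100;0.12 -0.37 -0.02 0 0 0.02 100;0.12 -0.37 -0.02 0 0 0.02 100;0.12 -0.37 -0.02 0 0 0.02 100;0.12 -0.37 -0.02 0 0 0.02 100;0.12 -0.37 -0.02 0 0 0.02 100;0.12 -0.37 -0.02 0 0 0.02 100;0.12 -0.37 -0.02 0 0 0.02 100;0.12 -0.37 -0.02 0 0 0.02 100;0.12 -0.37 -0.02 0 0 0.02 100;0.12 -0.37 -0.02 0 0 0.02 100"}}

```text
time_s: 3.87
eef_pos: [453.2, -262.2, 208.1]
ee_rot: [0.0, 0.052, 0.999, -0.0]
force: [0.9, 0.4, 0.9]
grip_width: 1.002
grip_force: 0.0
```

{"api": "drive_tool", "payload": {"commands": "0.12 -0.37 -0.02 0 0 0.02 100;0.12 -0.37 -0.02 0 0 0.02 100;0 0 0 0 0 0 100;0 0 0 0 0 0 100"}}

```text
time_s: 4.2
eef_pos: [476.8, -335.3, 203.2]
ee_rot: [-0.001, 0.037, 0.999, 0.001]
force: [0.1, 0.5, -0.3]
grip_width: 0.998
grip_force: 0.0
```

Run:
```python
from m import *
s=sense();p=capture("wrist");c=cam(p,s);cv2.imwrite("pics/w1.png",p["pixels"])
print(s["eef_pos"],s["ee_rot"],s["joints"],s["time_s"])
ex=rot(s["ee_rot"])[:,1];print("tool y yaw",np.degrees(np.arctan2(ex[1],ex[0])))
for o in seg(p,"orange"):
  if o[0]>300: print(o[:2],quad(o[2],c,62))
for o in seg(p,"black"):
  if o[0]>300: print(o[:2],quad(o[2],c,3))
```

```text
[ 476.82846958 -335.33643383  203.18405846] [-5.22251670e-04  3.70140683e-02  9.99314458e-01  5.48453986e-04] [-8.13788963e-01  4.76548240e-01  1.38094545e+00  5.22340753e-05
  1.28561279e+00 -2.31055495e+00] 4.2
tool y yaw 85.75749703651795
(np.int32(2546), array([277.04438335, 202.37666929])) ((479.36932373046875, -342.4532165527344), (22.73008155822754, 73.48350524902344), 84.56478118896484)
(np.int32(12391), array([263.19457671, 179.17892018])) ((481.063232421875, -353.807861328125), (99.18994903564453, 138.84567260742188), 86.87125396728516)
(np.int32(44405), array([293.87821191, 367.04535525])) ((645.407470703125, -353.9647521972656), (635.3367309570312, 211.02867126464844), 85.58869934082031)
```

View pics/w1.png

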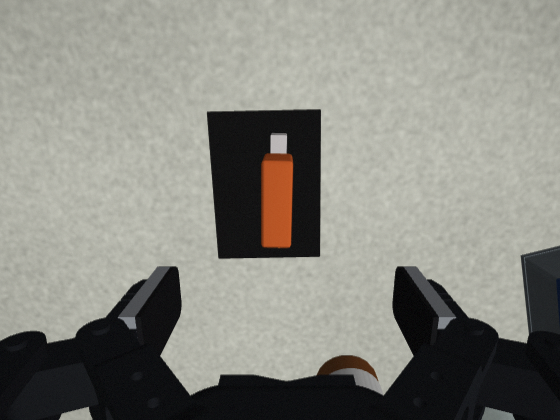

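The wrist view shows the scraper block upright at (277,202) on the mat at (263,182), between the open fingers. It agrees with the top view.

{"api": "drive_tool", "payload": {"commands": "0.04 -0.07 -0.1 0 0 -0.027 100;0 0 -0.2 0 0 0 100;0 0 -0.2 0 0 0 100;0 0 -0.2 0 0 0 100;0 0 -0.2 0 0 0 100;0 0 -0.2 0 0 0 100;0 0 -0.2 0 0 0 100;0 0 -0.15 0 0 0 100;0 0 -0.1 0 0 0 100;0 0 0 0 0 0 100;0 0 0 0 0 0 0;0 0 0 0 0 0 0;0 0 0 0 0 0 0;0 0 0 0 0 0 0;0 0 0 0 0 0 0;0 0 0 0 0 0 0;0 0 0 0 0 0 0;0 0 0 0 0 0 0", "force": 60}}

```text
time_s: 5.75
eef_pos: [481.2, -341.4, 49.8]
ee_rot: [0.0, 0.047, 0.999, -0.0]
force: [-0.8, -0.8, 5.7]
grip_width: 0.273
grip_force: 62.7
```

{"api": "drive_tool", "payload": {"commands": "0 0 0.15 0 0 0 0;0 0 0.25 0 0 0 0;0 0 0.25 0 0 0 0;0 0 0.2 0 0 0 0;0.1 0.18 0 0 0 0.027 0;0.11 0.185 0 0 0 0.027 0;0.11 0.185 0 0 0 0.027 0;0.11 0.185 0 0 0 0.027 0;0.11 0.185 0 0 0 0.027 0;0.11 0.185 0 0 0 0.027 0;0.11 0.185 0 0 0 0.027 0;0.11 0.185 0 0 0 0.027 0;0.11 0.185 0 0 0 0.027 0;0.11 0.185 0 0 0 0.027 0;0.11 0.185 0 0 0 0.027 0;0.11 0.185 0 0 0 0.027 0;0.11 0.185 0 0 0 0.027 0;0.1 0.18 0 0 0 0.027 0;0 0 0 0 0 0 0;0 0 0 0 0 0 0"}}

```text
time_s: 7.42
eef_pos: [632.9, -82.3, 133.5]
ee_rot: [-0.001, -0.102, 0.995, 0.0]
force: [-0.6, -0.6, -2.1]
grip_width: 0.273
grip_force: 61.8
```

Run:
```python
from m import *
s=sense();p=capture("wrist");c=cam(p,s);cv2.imwrite("pics/w2.png",p["pixels"])
print(s["eef_pos"],s["force"])
ex=rot(s["ee_rot"])[:,1];print("tool y yaw",np.degrees(np.arctan2(ex[1],ex[0])))
for o in seg(p,"blue"):
  if o[0]>300: print(o[:2],quad(o[2],c,65))
print([(b["position"],round(b["confidence"],2),atz(c,b["position"],71)) for b in boxes_of(p,"chip0")])
```

```text
[632.88671387 -82.33617072 133.51650511] [-0.62239004 -0.63743205 -2.08579798]
tool y yaw 101.73563126261054
(np.int32(50521), array([426.34538113, 191.95817581])) ((610.081298828125, -17.85009002685547), (128.98760986328125, 173.59361267089844), 11.36404800415039)
[([414.2, 268.3], 0.86, array([637.78676401,  -6.19917119,  71.        ])), ([354.4, 190.7], 0.72, array([600.46459287, -51.41545547,  71.        ])), ([489.8, 205.4], 0.62, array([593.47948799,  22.8103873 ,  71.        ]))]
```

View pics/w2.png

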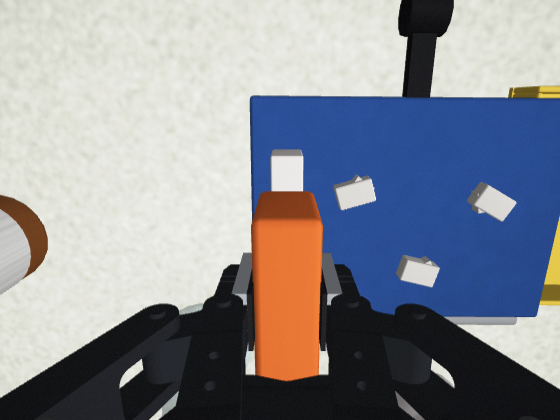

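The wrist view shows the scraper upright in the fingers over the lid's -y end. The chips are at (354,191), (490,205) and (414,268), all ahead of the blade.

{"api": "drive_tool", "payload": {"commands": "0 0 -0.06 0 0 0 0;0 0 -0.06 0 0 0 0;0 0 -0.05 0 0 0 0;0 0 -0.02 0 0 0 0;0 0 0 0 0 0 0;0 0 0 0 0 0 0"}}

```text
time_s: 8.02
eef_pos: [633.0, -83.3, 115.2]
ee_rot: [-0.0, -0.101, 0.995, 0.0]
force: [-0.3, -0.4, -1.7]
grip_width: 0.27
grip_force: 61.8
```

{"api": "drive_tool", "payload": {"commands": "0 0 -0.01 0 0 0 0;0 0 -0.005 0 0 0 0;0 0 0 0 0 0 0;0 0 0 0 0 0 0"}}

```text
time_s: 8.35
eef_pos: [633.1, -83.2, 113.9]
ee_rot: [0.0, -0.102, 0.995, -0.0]
force: [-0.5, 0.1, -1.7]
grip_width: 0.271
grip_force: 61.8
```

{"api": "drive_tool", "payload": {"commands": "-0.01 0.05 -0.005 0 0 0 0;-0.018 0.088 0 0 0 0 0;-0.018 0.088 0 0 0 0 0;-0.018 0.088 0 0 0 0 0;-0.018 0.088 0 0 0 0 0;-0.018 0.088 0 0 0 0 0;-0.018 0.088 0 0 0 0 0;-0.018 0.088 0 0 0 0 0;-0.018 0.088 0 0 0 0 0;-0.018 0.088 0 0 0 0 0;-0.018 0.088 0 0 0 0 0;-0.018 0.088 0 0 0 0 0;-0.018 0.088 0 0 0 0 0;0 0 0 0 0 0 0"}}

```text
time_s: 9.52
eef_pos: [610.0, 29.2, 113.3]
ee_rot: [-0.0, -0.102, 0.995, 0.0]
force: [-0.0, -0.1, -1.6]
grip_width: 0.272
grip_force: 61.8
```

Run:
```python
from m import *
s=sense();p=capture("wrist");cv2.imwrite("pics/w3.png",p["pixels"]);print(s["eef_pos"],s["force"])
```

```text
[610.01738402  29.24213063 113.27676347] [-0.00838196 -0.12046047 -1.63567008]
```

View pics/w3.png

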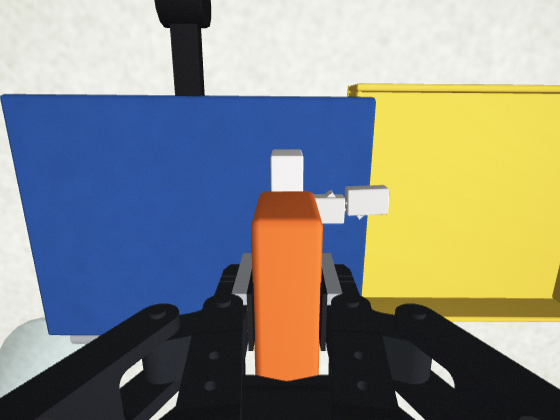

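Two chips are pushed in line ahead of the blade at (330,208) and (367,200), at the lid's edge. The third is hidden behind the finger. I'll keep wiping.

{"api": "drive_tool", "payload": {"commands": "-0.01 0.05 0 0 0 0 0;-0.018 0.088 0 0 0 0 0;-0.018 0.088 0 0 0 0 0;-0.018 0.088 0 0 0 0 0;-0.018 0.088 0 0 0 0 0;-0.018 0.088 0 0 0 0 0;-0.018 0.088 0 0 0 0 0;0 0 0 0 0 0 0;0 0 0 0 0 0 0;0 0 0.1 0 0 0 0;0.04 -0.2 0.2 0 0 0 0;0.04 -0.2 0.2 0 0 0 0;0.03 -0.15 0.1 0 0 0 0;0 0 0 0 0 0 0"}}

```text
time_s: 10.73
eef_pos: [611.2, 27.0, 176.3]
ee_rot: [0.003, -0.1, 0.995, -0.001]
force: [0.1, -0.5, -1.4]
grip_width: 0.27
grip_force: 61.8
```

Run:
```python
from m import *
s=sense();p=capture("wrist");q=capture("top");print(s["eef_pos"],s["force"])
for im,c,n in ((p,cam(p,s),"w"),(q,cam(q),"t")):print(n,[(b["position"],round(b["confidence"],2),atz(c,b["position"],7).round()) for b in boxes_of(im,"chip0")])
a=cv2.resize(q["pixels"][140:250,200:360],(480,330));b=cv2.resize(p["pixels"],(320,240))
o=np.zeros((330,800,3),np.uint8);o[:,:480]=a;o[:240,480:]=b;cv2.imwrite("pics/c4.png",o)
```

```text
[611.21134495  26.96263137 176.30594973] [ 0.12086172 -0.53134275 -1.40599792]
w [([385.9, 147.5], 0.83, array([561.,  99.,   7.])), ([378.2, 174.7], 0.67, array([584.,  99.,   7.])), ([371.6, 211.4], 0.63, array([616., 102.,   7.]))]
t []
```

View pics/c4.png

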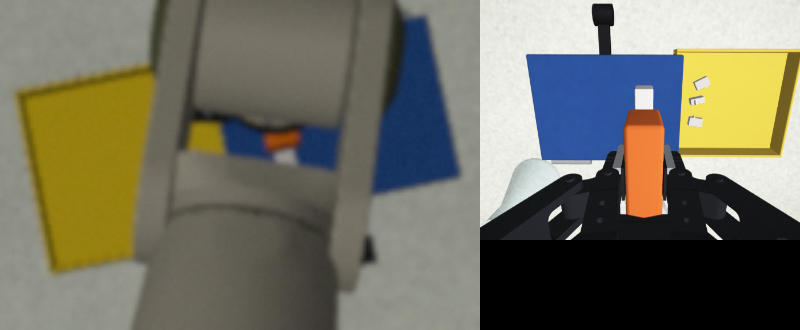

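The wrist inset shows all three chips lying in the yellow tray and the lid clear. Next I take the scraper back to its mat.

{"api": "drive_tool", "payload": {"commands": "-0.05 -0.14 0 0 0 -0.015 0;-0.1 -0.3 0 0 0 -0.03 0;-0.11 -0.31 0 0 0 -0.03 0;-0.11 -0.31 0 0 0 -0.03 0;-0.11 -0.31 0 0 0 -0.03 0;-0.11 -0.31 0 0 0 -0.03 0;-0.11 -0.31 0 0 0 -0.03 0;-0.11 -0.31 0 0 0 -0.03 0;-0.11 -0.31 0 0 0 -0.03 0;-0.11 -0.31 0 0 0 -0.03 0;-0.11 -0.31 0 0 0 -0.03 0;-0.11 -0.31 0 0 0 -0.03 0;-0.1 -0.2 0 0 0 -0.03 0;0 0 -0.1 0 0 0 0;0 0 -0.2 0 0 0 0;0 0 -0.2 0 0 0 0;0 0 -0.2 0 0 0 0;0 0 -0.2 0 0 0 0;0 0 -0.15 0 0 0 0;0 0 0 0 0 0 0"}}

```text
time_s: 12.6
eef_pos: [473.2, -341.6, 64.5]
ee_rot: [-0.003, 0.045, 0.999, 0.003]
force: [-0.5, 0.5, -3.0]
grip_width: 0.27
grip_force: 61.8
```

{"api": "drive_tool", "payload": {"commands": "0 0 -0.1 0 0 0 0;0 0 0 0 0 0 0;0 0 0 0 0 0 0;0 0 0 0 0 0 0"}}

```text
time_s: 12.93
eef_pos: [474.9, -343.9, 59.1]
ee_rot: [0.0, 0.045, 0.999, -0.0]
force: [1.0, -0.0, -1.8]
grip_width: 0.272
grip_force: 61.8
```

{"api": "drive_tool", "payload": {"commands": "0.03 -0.04 -0.04 0 0 0 0;0.03 -0.04 -0.03 0 0 0 0;0 0 -0.01 0 0 0 0;0 0 -0.01 0 0 0 0;0 0 0 0 0 0 0;0 0 0 0 0 0 0"}}

```text
time_s: 13.43
eef_pos: [481.0, -352.3, 49.9]
ee_rot: [0.001, 0.046, 0.999, -0.001]
force: [0.6, -2.3, 3.0]
grip_width: 0.266
grip_force: 62.3
```

{"api": "drive_tool", "payload": {"commands": "0 0 0 0 0 0 60;0 0 0 0 0 0 100;0 0 0 0 0 0 100;0 0 0 0 0 0 100;0 0 0 0 0 0 100;0 0 0.1 0 0 0 100;0 0 0.2 0 0 0 100;0 0 0.2 0 0 0 100;0 0 0.3 0 0 0 100;0 0 0.3 0 0 0 100;0 0 0.3 0 0 0 100;0 0 0.2 0 0 0 100;0 0 0 0 0 0 100"}}

```text
time_s: 14.52
eef_pos: [481.7, -352.7, 214.9]
ee_rot: [0.003, 0.045, 0.999, -0.003]
force: [0.1, 0.0, 1.1]
grip_width: 0.998
grip_force: 0.0
```

Run:
```python
from m import *
s=sense();p=capture("wrist");c=cam(p,s);q=capture("top");ct=cam(q);z=capture("scene");cs=cam(z)
ex=rot(s["ee_rot"])[:,1];print(s["eef_pos"],"yaw",np.degrees(np.arctan2(ex[1],ex[0])))
for o in seg(p,"orange"):
  if o[0]>300: print(o[:2],quad(o[2],c,62))
o=np.zeros((420,800,3),np.uint8);o[:,:560]=z["pixels"];o[:180,560:]=cv2.resize(p["pixels"],(240,180));o[190:410,560:800]=cv2.resize(q["pixels"][140:250,240:360],(240,220));cv2.imwrite("pics/c5.png",o)
for n,im,cc in(("t",q,ct),("s",z,cs)):
  print(n,[(b["position"],round(b["confidence"],2),atz(cc,b["position"],7).round()) for b in boxes_of(im,"chip0")])
  for g in seg(im,"black"): 
    if 15<g[0]<200: print(n,g[0],g[1].round(1),atz(cc,g[1],60).round())
b=seg(q,"blue",(312,178))[0];print(quad(b[2],ct,65))
```

```text
[ 481.67320249 -352.74999542  214.92375127] yaw 84.7900769978565
(np.int32(2417), array([288.76210178, 190.4340091 ])) ((479.4273681640625, -351.062744140625), (22.182537078857422, 72.11621856689453), 84.27167510986328)
t [([258.0, 202.0], 0.52, array([562., 108.,   7.]))]
t 50 [134.9 112.4] [773. 397.  60.]
t 101 [318.9 218.4] [518. -36.  60.]
t 100 [399.2 350.1] [ 217. -215.   60.]
t 16 [237.1 347.6] [224. 154.  60.]
t 170 [353.  378.9] [ 153. -109.   60.]
t 84 [442.2 390.4] [ 128. -310.   60.]
t 133 [293.4 412.1] [80. 26. 60.]
s []
s 176 [129.5   9.4] [-1649.   300.    60.]
s 136 [247.5   5. ] [-1375.   982.    60.]
s 127 [229.1  20.7] [-1126.   722.    60.]
s 114 [112.6  40. ] [-1121.    42.    60.]
s 33 [254.3  97.3] [-129.  323.   60.]
s 64 [271.1 112.6] [ 24. 310.  60.]
s 75 [149.5 116.5] [-183.  -94.   60.]
s 45 [189.4 122.3] [-63.  14.  60.]
s 75 [257.  209.2] [516. -35.  60.]
s 157 [530.4 247.1] [1016.  478.   60.]
s 76 [556.7 264.6] [1089.  477.   60.]
((609.322998046875, -18.07817840576172), (127.40088653564453, 168.70193481445312), 11.291739463806152)
```

View pics/c5.png

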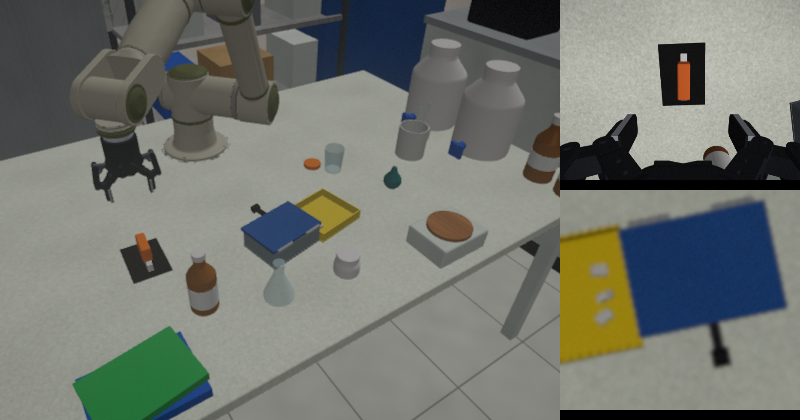

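The scraper stands upright on its mat, all three chips are in the tray and the lid is shut. The lug shows at about (257,209) in the scene view. I go to it next.

{"api": "drive_tool", "payload": {"commands": "0.01 0.14 0 0 0 0.02 100;0.02 0.27 0 0 0 0.03 100;0.025 0.3 0 0 0 0.035 100;0.025 0.3 0 0 0 0.035 100;0.025 0.3 0 0 0 0.035 100;0.025 0.3 0 0 0 0.035 100;0.025 0.3 -0.02 0 0 0.035 100;0.025 0.3 -0.02 0 0 0.035 100;0.025 0.3 -0.05 0 0 0.035 100;0.025 0.3 -0.1 0 0 0.035 100;0.025 0.25 -0.1 0 0 0.035 100;0 0.1 -0.06 0 0 0.01 100;0 0 0 0 0 0 100;0 0 0 0 0 0 100"}}

```text
time_s: 15.93
eef_pos: [505.9, -35.8, 174.1]
ee_rot: [-0.0, -0.102, 0.995, -0.0]
force: [0.2, -0.3, 0.3]
grip_width: 1.003
grip_force: 0.0
```

Run:
```python
from m import *
s=sense();p=capture("wrist");c=cam(p,s);cv2.imwrite("pics/w6.png",p["pixels"])
ex=rot(s["ee_rot"])[:,1];print(s["eef_pos"],"yaw",np.degrees(np.arctan2(ex[1],ex[0])),s["joints"])
print([(b["position"],atz(c,b["position"],60)) for b in boxes_of(p,"lid_grip")],proj(c,[507,-39,60]))
for o in seg(p,"blue"):
  if o[0]>1000: print(o[:2],quad(o[2],c,65))
for o in seg(p,"black"):
  if o[0]>200: print(o[0],o[1],cv2.boundingRect(o[2]),quad(o[2],c,60))
```

```text
[505.88608665 -35.79475289 174.13139755] yaw 101.68943328053547 [-3.01860142e-01  3.46527261e-01  1.65578746e+00 -3.60264296e-04
  1.13995393e+00 -2.07652501e+00]
[([282.5, 314.8], array([588.85984629, -21.29887523,  60.        ]))] [np.float64(281.037028701458), np.float64(209.20506048818217)]
(np.int32(26161), array([284.11601238, 321.63223883])) ((600.3970336914062, -19.6241455078125), (116.9784927368164, 173.44923400878906), 11.617822647094727)
1551 [281.97227595 225.92005158] (268, 196, 29, 70) ((522.9833374023438, -35.05167770385742), (51.84564208984375, 19.676549911499023), 11.66799259185791)
41760 [278.49027778 371.69444444] (0, 266, 560, 154) ((618.2469482421875, -17.718399047851562), (140.2979278564453, 467.98486328125), 11.610457420349121)
```

View pics/w6.png

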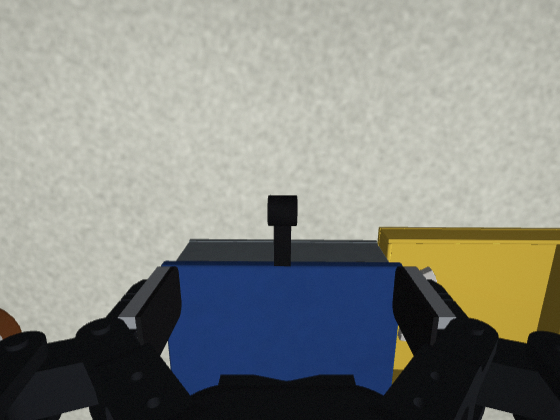

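The lug is at (282,210), within a pixel or so of where I predicted it for (507,-39,60), and midway between the fingers. I descend and pinch it.

{"api": "drive_tool", "payload": {"commands": "0.016 -0.027 -0.1 0 0 0 100;0 0 -0.2 0 0 0 100;0 0 -0.2 0 0 0 100;0 0 -0.2 0 0 0 100;0 0 -0.2 0 0 0 100;0 0 -0.15 0 0 0 100;0 0 -0.1 0 0 0 100;0 0 0 0 0 0 100;0 0 0 0 0 0 100;0 0 0 0 0 0 0;0 0 0 0 0 0 0;0 0 0 0 0 0 0;0 0 0 0 0 0 0;0 0 0 0 0 0 0;0 0 0 0 0 0 0;0 0 0 0 0 0 0;0 0 0 0 0 0 0;0 0 0 0 0 0 0", "force": 40}}

```text
time_s: 17.53
eef_pos: [507.9, -38.5, 59.6]
ee_rot: [0.0, -0.101, 0.995, -0.0]
force: [-1.3, 0.8, 6.2]
grip_width: 0.226
grip_force: 42.1
```

Run:
```python
from h import *
print(sense())
a=np.radians(11.5);x=np.array([np.cos(a),np.sin(a)])
th=np.linspace(0,np.pi/2,25);r=170*(1-np.cos(th));z=170*np.sin(th)
d=np.c_[np.outer(np.diff(r),x),np.diff(z)]/100
for t,i in zip(th[1:],d):print(round(t,3),i.round(3))
```

```text
{'time_s': 17.5333, 'joints': array([-3.06025335e-01,  5.15144600e-01,  1.75347467e+00,  4.59653154e-05,
        8.72548904e-01, -2.08014411e+00]), 'dq': array([ 0.00036016, -0.0013843 , -0.00142041, -0.00075255, -0.00045087,
        0.00047886]), 'tau': array([ 6.67707715e-02, -4.10857129e+01, -1.86114228e+01, -3.14519985e-02,
       -4.10289662e-01, -1.33153265e-01]), 'eef_pos': array([507.85432681, -38.48130298,  59.64271774]), 'ee_rot': array([ 2.01825790e-04, -1.01471504e-01,  9.94838423e-01, -6.79861592e-05]), 'force': array([-1.32349357,  0.84613612,  6.15086324]), 'wrist_torque': array([-0.00194239,  0.32491229, -0.11167188]), 'grip_force': 42.14487969875336, 'grip_width': 0.22565632342563674}
0.065 [0.004 0.001 0.111]
0.131 [0.011 0.002 0.111]
0.196 [0.018 0.004 0.11 ]
0.262 [0.025 0.005 0.108]
0.327 [0.032 0.006 0.106]
0.393 [0.038 0.008 0.104]
0.458 [0.045 0.009 0.101]
0.524 [0.051 0.01  0.098]
0.589 [0.058 0.012 0.094]
0.654 [0.063 0.013 0.09 ]
0.72 [0.069 0.014 0.086]
0.785 [0.075 0.015 0.081]
0.851 [0.08  0.016 0.076]
0.916 [0.084 0.017 0.071]
0.982 [0.089 0.018 0.065]
1.047 [0.093 0.019 0.059]
1.113 [0.096 0.02  0.052]
1.178 [0.099 0.02  0.046]
1.244 [0.102 0.021 0.039]
1.309 [0.104 0.021 0.032]
1.374 [0.106 0.022 0.025]
1.44 [0.108 0.022 0.018]
1.505 [0.108 0.022 0.011]
1.571 [0.109 0.022 0.004]
```

{"api": "drive_tool", "payload": {"commands": "0.004 0.001 0.111 0 0 0 0;0.011 0.002 0.111 0 0 0 0;0.018 0.004 0.11 0 0 0 0;0.025 0.005 0.108 0 0 0 0;0.032 0.006 0.106 0 0 0 0;0.038 0.008 0.104 0 0 0 0;0 0 0 0 0 0 0;0 0 0 0 0 0 0"}}

```text
time_s: 18.2
eef_pos: [520.4, -36.0, 123.9]
ee_rot: [-0.0, -0.102, 0.995, -0.0]
force: [-0.8, -1.2, -0.5]
grip_width: 0.228
grip_force: 40.1
```

{"api": "drive_tool", "payload": {"commands": "0.045 0.009 0.101 0 0 0 0;0.051 0.01 0.098 0 0 0 0;0.058 0.012 0.094 0 0 0 0;0.063 0.013 0.09 0 0 0 0;0.069 0.014 0.086 0 0 0 0;0.075 0.015 0.081 0 0 0 0;0.08 0.016 0.076 0 0 0 0;0.084 0.017 0.071 0 0 0 0;0.089 0.018 0.065 0 0 0 0;0.093 0.019 0.059 0 0 0 0;0.096 0.02 0.052 0 0 0 0;0.099 0.02 0.046 0 0 0 0;0 0 0 0 0 0 0;0 0 0 0 0 0 0"}}

```text
time_s: 19.37
eef_pos: [610.5, -17.9, 215.2]
ee_rot: [-0.001, -0.102, 0.995, -0.0]
force: [0.1, -2.7, -1.4]
grip_width: 0.225
grip_force: 41.2
```

{"api": "drive_tool", "payload": {"commands": "0.051 0.01 0.02 0 0 0 0;0.051 0.011 0.019 0 0 0 0;0.052 0.01 0.017 0 0 0 0;0.052 0.011 0.015 0 0 0 0;0.053 0.011 0.013 0 0 0 0;0.053 0.011 0.012 0 0 0 0;0.054 0.011 0.01 0 0 0 0;0.054 0.011 0.008 0 0 0 0;0.054 0.011 0.006 0 0 0 0;0.054 0.011 0.005 0 0 0 0;0.054 0.011 0.003 0 0 0 0;0.054 0.011 0.001 0 0 0 0;0 0 0 0 0 0 0;0 0 0 0 0 0 0;0 0 0 0 0 0 0;0 0 0 0 0 0 0"}}

```text
time_s: 20.7
eef_pos: [674.7, -5.1, 229.2]
ee_rot: [0.0, -0.101, 0.995, -0.001]
force: [-0.7, -6.8, -1.6]
grip_width: 0.232
grip_force: 40.5
```

Run:
```python
from m import *
s=sense();p=capture("wrist");c=cam(p,s);q=capture("scene");cs=cam(q)
print(s["eef_pos"],s["force"],s["grip_force"],s["wrist_torque"])
a=np.radians(11.5);o=np.zeros((420,800,3),np.uint8)
o[:,:440]=cv2.resize(q["pixels"][100:310,180:400],(440,420));o[:270,440:]=cv2.resize(p["pixels"],(360,270));cv2.imwrite("pics/c7.png",o)
x=np.array([np.cos(a),np.sin(a)]);g=np.array(s["eef_pos"]);g[2]+=2
lug0=np.array([507.85,-38.48,61.6]);h=g-lug0;print("from start horiz, z:",h[:2]@x,h[2],"lateral",h[:2]@[-x[1],x[0]])
```

```text
[674.73983223  -5.08036382 229.20761218] [-0.73657977 -6.79158966 -1.56975898] 40.45101463794708 [-0.95418408  0.28157401 -0.0167009 ]
from start horiz, z: 170.1982860262087 169.6076121846056 lateral -0.5433525134778041
```

View pics/c7.png

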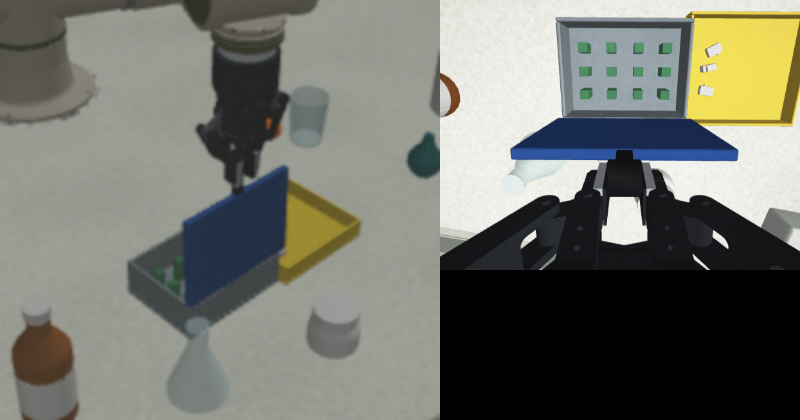

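The lid stands upright with the lug in the fingers, and the chips are still in the tray. I'll check the angle numerically from the lid's edge before handing in.

Run:
```python
from m import *
s=sense();p=capture("wrist");c=cam(p,s)
a=np.radians(11.5);x=np.array([np.cos(a),np.sin(a),0]);y=np.array([-x[1],x[0],0]);zz=np.array([0,0,1])
H=np.array([507.85,-38.48,60])+170*x
m=max(seg(p,"blue"),key=lambda t:t[0]);k=cv2.findNonZero(m[2])[:,0];print("blue bottom row near cols 200/380:",[k[abs(k[:,0]-u)<3][:,1].max() for u in(180,400)],"top",[k[abs(k[:,0]-u)<3][:,1].min() for u in(200,380)],cv2.boundingRect(m[2]))
for t in (1.47,1.571,1.67):
  n=-np.cos(t)*x+np.sin(t)*zz; w=np.sin(t)*x+np.cos(t)*zz   # n: along lid, w: outer normal
  print(t,[np.round(proj(c,H+n*L+w*o+y*v)).tolist() for L,o,v in((130,-5,-87.5),(130,-5,87.5),(130,5,0),(0,-5,0))])
print(s["force"],s["dq"].round(4))
```

```text
blue bottom row near cols 200/380: [np.int32(248), np.int32(249)] top [np.int32(184), np.int32(185)] (110, 184, 354, 66)
1.47 [[106.0, 216.0], [468.0, 216.0], [287.0, 236.0], [287.0, 183.0]]
1.571 [[109.0, 242.0], [465.0, 243.0], [287.0, 261.0], [287.0, 184.0]]
1.67 [[112.0, 266.0], [461.0, 266.0], [287.0, 283.0], [287.0, 184.0]]
[-0.90012542 -5.4915598  -3.28589883] [-0.0017  0.      0.0007  0.0002  0.0027  0.0015]
```

Run:
```python
from m import *
s=sense();p=capture("wrist");c=cam(p,s);q=capture("scene");cs=cam(q)
print("col profile",[(r,p["pixels"][r,180].tolist()) for r in range(226,256,2)])
a=np.radians(11.5);x=np.array([np.cos(a),np.sin(a),0]);y=np.array([-x[1],x[0],0]);zz=np.array([0,0,1])
mw=max(seg(p,"blue"),key=lambda t:t[0])[2]
ms=seg(q,"blue",(298,217))[0][2];print(ms.sum(),cv2.boundingRect(ms))
def sil(cc,t,H):
  n=-np.cos(t)*x+np.sin(t)*zz; w=np.sin(t)*x+np.cos(t)*zz
  P=np.array([proj(cc,H+n*L+w*o+y*v) for L in(0,130) for o in(-5,5) for v in(-87.5,87.5)],np.float32)
  m=np.zeros((420,560),np.uint8);cv2.fillConvexPoly(m,cv2.convexHull(P).round().astype(int),1);return m
for nm,cc,mk in (("w",c,mw),("s",cs,ms)):
  r=[]
  for t in np.arange(1.40,1.73,0.01):
    for dx in (-4,-2,0,2,4):
     for dy in (-3,0,3):
      H=np.array([507.85,-38.48,60])+(170+dx)*x+dy*y;m=sil(cc,t,H)
      r.append(((m&mk).sum()/(m|mk).sum(),round(t,2),dx,dy))
  r.sort(reverse=True);print(nm,[(round(float(i[0]),4),)+i[1:] for i in r[:6]], "best at dx=0:",max(i for i in r if i[2]==0))
```

```text
col profile [(226, [78, 43, 24]), (228, [79, 43, 23]), (230, [105, 56, 31]), (232, [149, 79, 44]), (234, [162, 85, 46]), (236, [164, 88, 48]), (238, [165, 89, 50]), (240, [164, 86, 47]), (242, [163, 86, 48]), (244, [162, 86, 47]), (246, [160, 83, 46]), (248, [162, 111, 79]), (250, [231, 233, 223]), (252, [231, 233, 224]), (254, [232, 234, 225])]
147 (272, 183, 51, 30)
w [(0.9277, np.float64(1.5), 2, 0), (0.9264, np.float64(1.52), 0, 0), (0.9241, np.float64(1.51), 2, 0), (0.9213, np.float64(1.5), 2, -3), (0.9212, np.float64(1.52), 0, -3), (0.9202, np.float64(1.52), 0, 3)] best at dx=0: (np.float64(0.9263500839174647), np.float64(1.52), 0, 0)
s [(0.0649, np.float64(1.6), -4, -3), (0.0649, np.float64(1.59), -4, -3), (0.0642, np.float64(1.6), -4, 3), (0.0642, np.float64(1.58), -4, -3), (0.0638, np.float64(1.59), -2, 0), (0.0638, np.float64(1.58), -2, 0)] best at dx=0: (np.float64(0.06336206896551724), np.float64(1.57), 0, -3)
```

Run:
```python
from m import *
s=sense();q=capture("scene");cs=cam(q)
a=np.radians(11.5);x=np.array([np.cos(a),np.sin(a),0]);y=np.array([-x[1],x[0],0]);zz=np.array([0,0,1])
h=cv2.cvtColor(q["pixels"],cv2.COLOR_BGR2HSV)
m0=((h[...,0]>100)&(h[...,0]<130)&(h[...,1]>130)).astype(np.uint8);m0[:,:260]=0;m0[:,340:]=0;m0[:170]=0;m0[265:]=0
print(m0.sum(),cv2.boundingRect(m0),"centre hsv",h[215,298])
r=[]
for t in np.arange(1.40,1.73,0.01):
  n=-np.cos(t)*x+np.sin(t)*zz; w=np.sin(t)*x+np.cos(t)*zz
  for dx in (-4,-2,0,2,4):
   for dy in (-2,0,2):
    H=np.array([507.85,-38.48,60])+(170+dx)*x+dy*y
    P=np.array([proj(cs,H+n*L+w*o+y*v) for L in(0,130) for o in(-5,5) for v in(-87.5,87.5)],np.float32)
    m=np.zeros((420,560),np.uint8);cv2.fillConvexPoly(m,cv2.convexHull((P*16).astype(np.int32)),1,cv2.LINE_8,4)
    r.append(((m&m0).sum()/(m|m0).sum(),round(t,2),dx,dy))
r.sort(reverse=True);print([(round(float(i[0]),4),float(i[1]))+i[2:] for i in r[:8]]);print([(max(i for i in r if i[2]==d)) for d in (-4,0,4)])
cv2.imwrite("pics/c8.png",cv2.resize(q["pixels"][160:270,240:350],(660,600)[::1],interpolation=cv2.INTER_CUBIC))
```

```text
314 (272, 183, 51, 63) centre hsv [110 124  68]
[(0.1384, 1.61, -4, 2), (0.1378, 1.6, -4, 2), (0.1377, 1.6, -4, 0), (0.1372, 1.59, -4, 0), (0.1372, 1.58, -2, 2), (0.1371, 1.59, -2, 2), (0.1369, 1.6, -4, -2), (0.1367, 1.59, -4, 2)]
[(np.float64(0.13838695460555311), np.float64(1.61), -4, 2), (np.float64(0.13413071337035454), np.float64(1.58), 0, 2), (np.float64(0.13068893528183717), np.float64(1.55), 4, 2)]
```

Run:
```python
from m import *
q=capture("scene");cs=cam(q)
a=np.radians(11.5);x=np.array([np.cos(a),np.sin(a),0]);y=np.array([-x[1],x[0],0]);zz=np.array([0,0,1])
h=cv2.cvtColor(q["pixels"],cv2.COLOR_BGR2HSV)
m0=((h[...,0]>100)&(h[...,0]<130)&(h[...,1]>85)).astype(np.uint8);m0[:,:260]=0;m0[:,340:]=0;m0[:170]=0;m0[265:]=0
print(m0.sum(),cv2.boundingRect(m0))
r=[]
for t in np.arange(1.40,1.73,0.01):
  n=-np.cos(t)*x+np.sin(t)*zz; w=np.sin(t)*x+np.cos(t)*zz
  for dx in (-4,-2,0,2,4):
   for dy in (-4,-2,0,2,4):
    H=np.array([507.85,-38.48,60])+(170+dx)*x+dy*y
    P=np.array([proj(cs,H+n*L+w*o+y*v) for L in(0,130) for o in(-5,5) for v in(-87.5,87.5)],np.float32)
    m=np.zeros((420,560),np.uint8);cv2.fillConvexPoly(m,cv2.convexHull((P*16).astype(np.int32)),1,cv2.LINE_8,4)
    r.append(((m&m0).sum()/(m|m0).sum(),float(round(t,2)),dx,dy))
r.sort(reverse=True);print([(round(float(i[0]),4),)+i[1:] for i in r[:8]]);print([max(i for i in r if i[2]==d)[:2] for d in (-4,-2,0,2,4)])
```

```text
2166 (272, 183, 52, 71)
[(0.9403, 1.58, -2, 2), (0.9398, 1.6, -4, 0), (0.9398, 1.6, -4, 2), (0.9396, 1.59, -4, 2), (0.9382, 1.59, -4, 0), (0.9372, 1.59, -4, 4), (0.9355, 1.58, -4, 4), (0.935, 1.61, -4, 2)]
[(np.float64(0.9397905759162304), 1.6), (np.float64(0.9403310104529616), 1.58), (np.float64(0.9212095400340715), 1.56), (np.float64(0.9031446540880503), 1.55), (np.float64(0.8957816377171216), 1.53)]
```

```bash
python3 -c "
from rig import *
print(finish_job())"
```

```text
the job is handed in; nothing more can be done
None
```

I've handed in the job, and no result came back: all three chips are in the tray, the scraper stands on its mat, and the gripper is holding the lid still at about 1.52–1.58 rad (allowed 1.481–1.661).

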